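# Put the trimmer away in the steriliser

### The arm

A 6-joint arm with a two-finger parallel gripper is mounted at the origin on the work surface. World frame = base frame: x ahead of the robot, y to its left, z up, the work surface at z = 0. Lengths are in m, angles in degrees, forces in N, time in s.
With the tool pointing down it reaches from about 0.325 to 0.85 m from the base axis. Payload 15.5 kg.
Tool frame: the origin (TCP) lies at the very end of the fingers, on their centre line; the grasp point (between the pads) lies arm.grip_depth behind it (arm.grip_depth is the distance from the TCP to the grasp point, in m); z points along the fingers, y is the direction in which the jaws open and shut (so a half turn about z gives the same grasp; the last joint's range is limited). The gripper opens to 91 mm and grips with 3 to 60 N. Pads are 32 mm wide; open, the fingers measure 118 mm over their backs; the gripper's body (76 mm by 178 mm) begins 60 mm behind the grasp point.
Start: joints at [63.799, 28.281, 77.091, -0, 74.628, -5.472], TCP at [0.221, 0.585, 0.214] pointing down, gripper open.
Joint ranges: [-166.48, 166.48], [-47.26, 123.95], [12.59, 153.08], [-70.14, 250.14], [6.76, 159.57], [-176.63, 176.63]. Speed limits (degrees/s): [108.29, 108.29, 147.25, 172.46, 172.46, 172.46].

### API

Orientations are given as a 3x3 rotation matrix whose columns are the frame's x, y, z axes.
In Python, from rig import arm gives the robot as it stands. Calls block until the motion is done:
- arm.move_to(position, orientation): joint-space move of the TCP to a pose.
- arm.move_l(position, orientation=None, feed=0.15): straight line of the TCP; orientation=None keeps the orientation; feed is the mean speed in m/s.
- arm.move_joints(angles): joint-space move.
- arm.grip(opening): finger opening in m; the grip force is fixed at half the most; returns when the fingers have stopped.
- arm.sleep(seconds).
- arm.solve_ik(position, orientation): joint angles nearest the present ones, or None.
- arm.snapshot(name): name is "scene" or "top" or "wrist"; returns the picture (384x512x3 uint8, red, green, blue); there is no depth.
- arm.get_calibration(name): a dict with "intrinsics" (3x3 intrinsics, pixels), "cam_to_world" (4x4, takes a point from camera to world coordinates). Camera axes: x right, y down, z forward; pixel columns grow to the right and rows downward; lengths in m; the calibration is good to about 2 mm. A picture is of the moment at which its call begins: read the wrist's pose just before it. get_calibration takes no time and is no camera call; for the wrist camera it gives the pose at the moment of the call.
A pose or a line that the arm cannot do raises arm.Unreachable and nothing moves.
- arm.sign_off(): hands the job in, once; it reports no verdict.
Readings, each from a call of its own:
- arm.current_t(): time.
- arm.current_joint_positions(): joint angles.
- arm.current_dq(): joint speeds.
- arm.current_tau(): joint torques, N m.
- arm.current_ee_pos(): TCP position.
- arm.current_tool_rot(): TCP orientation.
- arm.current_force(): force on the tool from outside, world axes, zero at the start.
- arm.current_torque(): the same for the moment, N m.
- arm.current_width(): finger opening in m.
Only numpy, scipy, OpenCV 4.12 (cv2) and the standard library are available. Lean on these libraries where they do the work, as an engineer would, in place of code of your own. Each camera call takes 0.05 s, during which the arm holds its last target.

### The job

Take the hair trimmer out of the middle channel of the crowded organiser, reaching down through the open channel so that the bottles and brushes beside it stay standing in their cells and are not pressed on. Keep the trimmer upright, stand it on the pulled-out tray of the steriliser and let go of it, then push the tray fully home with the trimmer still standing. Leave the jar, the mug and the comb on the counter where they are.

Things in the scene. Friction and masses are not known exactly. Their poses are not given: they have to be found in the camera images.
- trimmer: Hair trimmer standing loose in the organiser's middle channel: upright round brass body, 30 mm across up to 30 mm high, 28 mm at 85 mm, 27 mm at 104 mm; on top (from 109 mm) a steel blade head 14 x 34 mm, 16 mm high, with short teeth; 127 mm tall overall; 0.12 to 0.21 kg. Origin: centre of its flat underside; z up along the body, y along the wide blade head.
- organiser: Wooden open organiser fixed to the counter, 100 mm (own x) by 114 mm (own y), rims 41 mm above the counter. Origin: centre of its underside. Through its middle along own y runs a channel; on each side of it (own x = -35 and +35 mm) is a row of three cells (y about -37, 0, +37 mm), each holding a slim upright thing that reaches 108 to 112 mm above the counter.
- channel (a point): Middle of the organiser's channel floor, 6 mm above the counter, axes as the organiser's. Channel 40 mm wide, running along y, open at both ends; the trimmer stands in it within 22 mm along y and 3 mm across. Above the rims 48 mm are free between the two rows: about 10 mm between the trimmer and its side neighbours, too little for a finger, but room for one finger before and one behind it along y.
- steriliser: Grey box open at the front, fixed to the counter, 200 mm deep, 200 mm wide, 190 mm tall, with a clear top. Origin: on the counter, under the centre of its open front face; own +x points into the box, y along the front. The tray slides out of its front along own -x.
- tray (a joint): Travel of the tray in m: 0 = fully home, front plate's outer face level with the box's front face, at a stop; 0.18 = fully out. Starts 0.135 to 0.17. It slides with about 2 N of friction plus light damping and stays where it is left.
- tray_floor (a point): Point on the top of the tray's floor, 18 mm above the counter, moves with the tray; axes as the steriliser's (+x into the box). The flat floor runs from 62 mm in front of it (-x, inner face of the front plate) to 94 mm behind it and 81 mm to either side; side and rear rims 12 mm high.
- tray_lip (a point): Middle of the front edge of the lip on the tray's front plate, 91 mm above the counter, moves with the tray, same axes; it is the tray's foremost point, 82 mm in front of tray_floor. Lip 110 mm wide, 8 mm high (87 to 95 mm above the counter), standing 12 mm out from the plate. Plate 8 mm thick, 186 mm wide, 11 to 95 mm above the counter. Pushing here towards +x slides the tray in.
- brush1: Slim upright brush, 21 mm across, 104 mm tall, black handle with a pale head; origin: centre of its underside. Stands loose in a side cell of the organiser, which one varies.
- brush2: Slim upright brush, 21 mm across, 104 mm tall, black handle with a pale head; origin: centre of its underside. Stands loose in a side cell of the organiser, which one varies.
- atomiser1: Slim amber glass bottle with a brass cap, 21 mm across, 102 mm tall; origin: centre of its underside. Stands loose in a side cell of the organiser, which one varies.
- atomiser2: Slim amber glass bottle with a brass cap, 21 mm across, 102 mm tall; origin: centre of its underside. Stands loose in a side cell of the organiser, which one varies.
- oiler1: Slim white bottle with a pointed spout, 21 mm across, 106 mm tall; origin: centre of its underside. Stands loose in a side cell of the organiser, which one varies.
- oiler2: Slim white bottle with a pointed spout, 21 mm across, 106 mm tall; origin: centre of its underside. Stands loose in a side cell of the organiser, which one varies.
- pomade: Black jar with a brass lid, 60 mm across, 50 mm tall, loose on the counter; origin: centre of its underside.
- mug: White handleless ceramic cup, 72 mm across, 75 mm tall, loose on the counter; origin: centre of its underside.
- comb: Brass comb lying flat, 150 mm along its x, 26 mm wide, 8 mm high; origin: centre of its underside.

How it is judged (in metres and radians):
On the way, in this order (a step that is already met when the one before it is completed fails the run):
1. the trimmer is lifted clear out of the organiser (z of trimmer in the frame of organiser above 0.05 m), for 0.1 s.
2. the trimmer stands on the tray floor, let go, while the tray is still pulled out (x of trimmer in the frame of tray_floor between -0.06 and 0.092 m and y of trimmer in the frame of tray_floor between -0.08 and 0.08 m and z of trimmer in the frame of tray_floor between -0.008 and 0.008 m and angle between trimmer's own z axis and vertical below 0.12 rad and contact force between trimmer and the fingers below 0.1 N and value of joint tray above 0.06 m), for 0.2 s.
At the end, for the whole second after the job is handed in: The tray is home to within 8 mm; the trimmer stands inside it on the tray floor, within 0.12 rad of upright, released and at rest; the six things in the organiser still stand in their cells (within 0.3 rad of upright) (x of trimmer in the frame of tray_floor between -0.06 and 0.092 m and y of trimmer in the frame of tray_floor between -0.08 and 0.08 m and z of trimmer in the frame of tray_floor between -0.008 and 0.008 m and angle between trimmer's own z axis and vertical below 0.12 rad and contact force between trimmer and the fingers below 0.1 N and value of joint tray below 0.008 m and linear speed of trimmer below 0.02 m/s and angle between each of brush1, brush2, atomiser1, atomiser2, oiler1, oiler2's own z axis and vertical below 0.3 rad); the robot touches nothing.
It fails at once if a bottle or brush in the organiser is moved more than 20 mm (distance of any of brush1, brush2, atomiser1, atomiser2, oiler1, oiler2 from where it was at the start of the episode above 0.02 m).
It fails at once if the gripper presses on a bottle or brush in the organiser with more than 10 N (contact force between any of brush1, brush2, atomiser1, atomiser2, oiler1, oiler2 and the fingers above 10 N or contact force between any of brush1, brush2, atomiser1, atomiser2, oiler1, oiler2 and the arm above 10 N).
It fails at once if the trimmer is tipped more than 0.6 rad (angle between trimmer's own z axis and vertical above 0.6 rad).
It fails at once if the jar, the mug or the comb is moved more than 30 mm (distance of any of pomade, mug, comb from where it was at the start of the episode above 0.03 m).
It also fails if it takes over 54 s, if anything falls off the work surface, if the arm or the gripper's body presses on something with over 40 N, if the wrist force passes 120 N, or if a joint passes its speed limit or range.

## Working session

There is one attempt and no reset: what is moved stays moved. The work goes in short steps, each a Python script; the robot and the scene stay as the last script left them, time stands still between calls to the robot, and variables do not carry over. Pictures are saved under pics/ and viewed, and the job is handed in when it is done.

```bash
ls; mkdir -p pics
python3 - <<'E'
from rig import arm
import cv2
for n in ("scene","top","wrist"):
    c=arm.get_calibration(n); print(n,c["intrinsics"].tolist(),c["cam_to_world"].round(4).tolist())
    cv2.imwrite(f"pics/{n}0.png",cv2.cvtColor(arm.snapshot(n),cv2.COLOR_RGB2BGR))
print(arm.grip_depth,arm.current_t(),arm.current_width(),arm.current_tool_rot())
E
```

```text
pics
scene [[382.71980553352887, 0.0, 254.25528289628932], [0.0, 382.71980553352887, 193.18039678984906], [0.0, 0.0, 1.0]] [[-0.9997, 0.0191, -0.0127, 0.5727], [0.0217, 0.6064, -0.7948, 0.6522], [-0.0074, -0.7949, -0.6067, 0.5809], [0.0, 0.0, 0.0, 1.0]]
top [[401.05686860520467, 0.0, 250.8418095612254], [0.0, 401.05686860520467, 190.394500188485], [0.0, 0.0, 1.0]] [[0.0175, -0.9934, 0.1131, 0.4454], [-0.9997, -0.0195, -0.0171, -0.0045], [0.0192, -0.1128, -0.9934, 1.0142], [0.0, 0.0, 0.0, 1.0]]
wrist [[315.4760697363749, 0.0, 259.5984947400108], [0.0, 315.4760697363749, 190.7992275567182], [0.0, 0.0, 1.0]] [[0.3535, 0.9078, 0.2257, 0.1572], [0.9354, -0.3427, -0.0867, 0.6087], [-0.0014, 0.2418, -0.9703, 0.3837], [0.0, 0.0, 0.0, 1.0]]
0.0188 0.15 0.091047531267866 [[-9.35270316e-01  3.53934026e-01 -3.76328794e-04]
 [ 3.53934220e-01  9.35269970e-01 -8.06937719e-04]
 [ 6.63663048e-05 -8.87900534e-04 -9.99999604e-01]]
```

View pics/scene0.png

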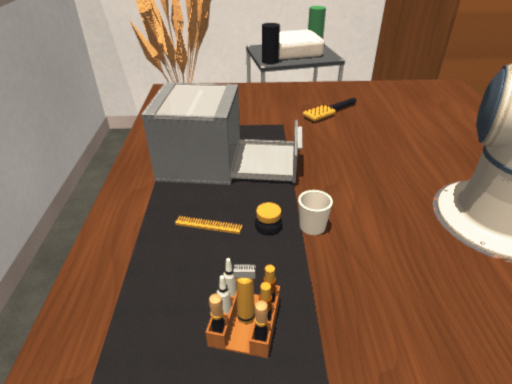

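View pics/top0.png

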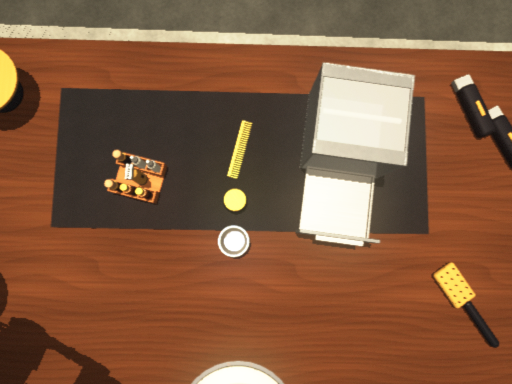

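View pics/wrist0.png

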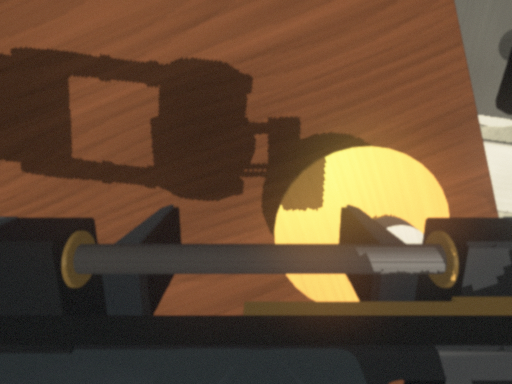

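The overview shows the organiser at top-picture (136,177), with the trimmer in its middle. The comb, jar and mug are around (237,150–240), and the steriliser is at (360,120) with its tray out toward the robot at (335,205). Next I'll enlarge the crops.

Run:
```python
import cv2
t=cv2.imread("pics/top0.png"); s=cv2.imread("pics/scene0.png")
a=cv2.resize(t[140:215,90:180],None,fx=8,fy=8,interpolation=cv2.INTER_CUBIC); cv2.imwrite("pics/c1.png",a)
a=cv2.resize(t[50:260,290:430],None,fx=2.8,fy=2.8,interpolation=cv2.INTER_CUBIC); cv2.imwrite("pics/c2.png",a)
a=cv2.resize(s[250:365,190:300],None,fx=5,fy=5,interpolation=cv2.INTER_CUBIC); cv2.imwrite("pics/c3.png",a)
```

```text
(no output)
```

View pics/c1.png

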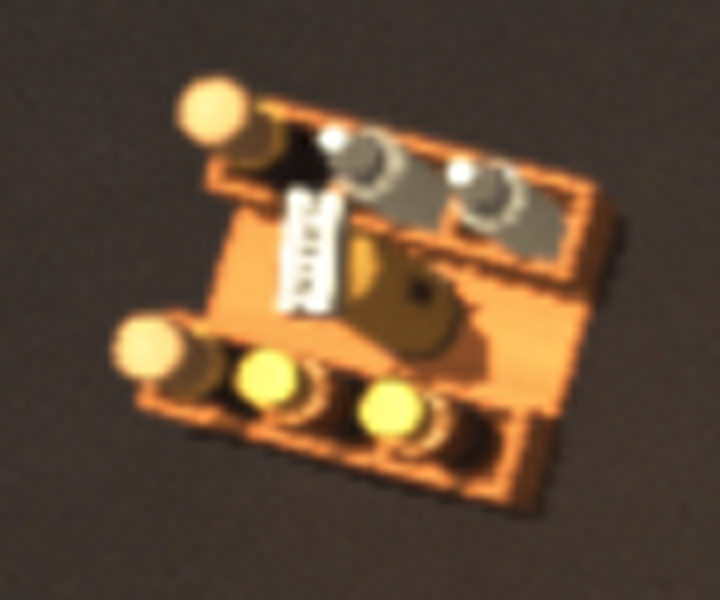

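View pics/c2.png

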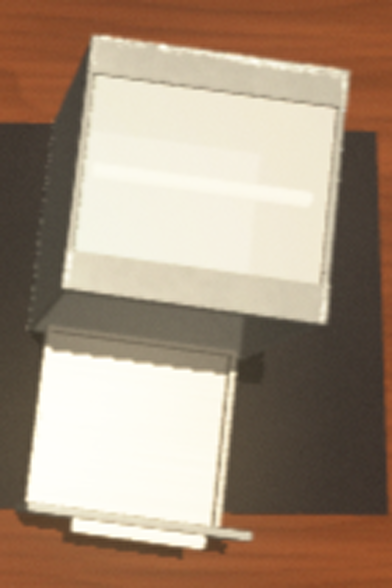

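View pics/c3.png

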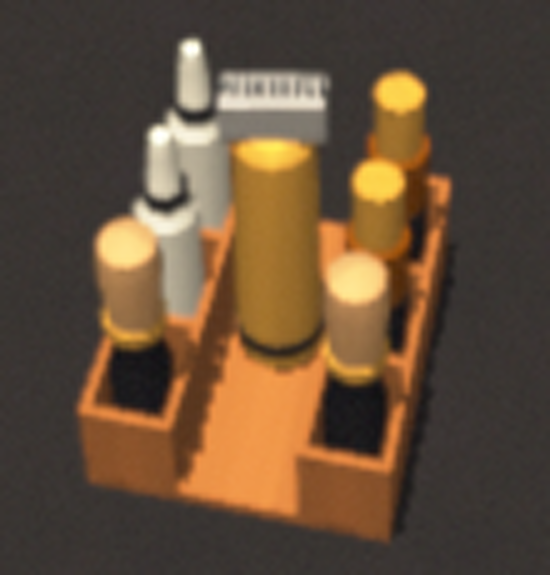

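```bash
cat > h.py <<'E'
import numpy as np, cv2
from rig import arm
def uncrop(u,v,x0,y0,s): return (x0+(u+.5)/s-.5, y0+(v+.5)/s-.5)
def bp(name,p,z,c=None):
    c=c or arm.get_calibration(name); M=c["cam_to_world"]
    d=M[:3,:3]@np.linalg.inv(c["intrinsics"])@[p[0],p[1],1]; o=M[:3,3]
    return o+d*(z-o[2])/d[2]
def proj(name,P,c=None):
    c=c or arm.get_calibration(name); M=c["cam_to_world"]
    q=M[:3,:3].T@(np.array(P)-M[:3,3]); q=c["intrinsics"]@q; return q[:2]/q[2]
def save(name,f):
    im=cv2.cvtColor(arm.snapshot(name),cv2.COLOR_RGB2BGR); cv2.imwrite("pics/"+f,im); return im
E
python3 - <<'E'
from h import *
np.set_printoptions(precision=4,suppress=True)
T=lambda u,v,z:bp("top",uncrop(u,v,90,140,8),z)
S=lambda u,v,z:bp("scene",uncrop(u,v,190,250,5),z)
print("rim top cam")
for u,v in [(600,185),(515,500),(138,402),(207,185),(577,285)]: print(T(u,v,.041))
print("rim scene")
for u,v in [(80,407),(390,465),(448,180),(298,455),(175,425)]: print(S(u,v,.041))
print("head top",T(312,250,.131), S(275,90,.131)) 
print("ends",T(318,190,.131),T(305,312,.131), S(220,90,.131),S(328,90,.131))
print("body bottom front scene",S(280,368,.006))
print("brush tops",T(215,110,.110),T(148,347,.110),S(128,245,.110),S(357,278,.110))
print("caps",T(267,378,.108),T(392,408,.108),S(399,92,.108),S(379,182,.108))
print("spouts",T(333,137,.112),T(460,172,.112),S(190,45,.112),S(158,132,.112))
R=lambda u,v,z:bp("top",uncrop(u,v,290,50,2.8),z)
print("box top corners(front L,R; back L,R)",R(62,288,.19),R(327,325,.19),R(94,37,.19),R(349,71,.19))
print("lip",R(72,532,.095),R(205,548,.095),"plate",R(25,512,.095),R(252,538,.095))
E
```

```text
rim top cam
[0.6204 0.1915 0.041 ]
[0.5232 0.2131 0.041 ]
[0.5508 0.3282 0.041 ]
[0.6179 0.3111 0.041 ]
[0.5893 0.1972 0.041 ]
rim scene
[0.6461 0.3016 0.041 ]
[0.5491 0.3242 0.041 ]
[0.5232 0.2151 0.041 ]
[0.5773 0.3201 0.041 ]
[0.6158 0.3088 0.041 ]
head top [0.5843 0.252  0.131 ] [0.5823 0.2518 0.131 ]
ends [0.6012 0.2512 0.131 ] [0.567  0.2531 0.131 ] [0.5993 0.2513 0.131 ] [0.5659 0.2522 0.131 ]
body bottom front scene [0.5834 0.2657 0.006 ]
brush tops [0.6274 0.2877 0.11  ] [0.559  0.3027 0.11  ] [0.6267 0.2926 0.11  ] [0.5588 0.3062 0.11  ]
caps [0.5511 0.2695 0.108 ] [0.5432 0.2339 0.108 ] [0.5426 0.2333 0.108 ] [0.5507 0.2695 0.108 ]
spouts [0.6199 0.2533 0.112 ] [0.6106 0.2169 0.112 ] [0.6107 0.2145 0.112 ] [0.6195 0.2512 0.112 ]
box top corners(front L,R; back L,R) [ 0.6217 -0.1452  0.19  ] [ 0.5978 -0.3444  0.19  ] [ 0.8187 -0.1698  0.19  ] [ 0.7965 -0.3668  0.19  ]
lip [ 0.4398 -0.1696  0.095 ] [ 0.4287 -0.2784  0.095 ] plate [ 0.4553 -0.1312  0.095 ] [ 0.4375 -0.3172  0.095 ]
```

The two cameras agree to about 2 mm. The trimmer is at (0.583, 0.252), the channel runs 13° from world y, and the tray is out about 0.165. I'll move above the trimmer and check with the wrist camera.

```bash
cat >> h.py <<'E'
def R(th,tilt=0):
    th=np.radians(th); t=np.radians(tilt)
    y=np.array([np.sin(th),np.cos(th),0]); f=np.array([np.cos(th),-np.sin(th),0])
    z=np.sin(t)*f-np.cos(t)*np.array([0,0,1.]); return np.column_stack([np.cross(y,z),y,z])
E
python3 - <<'E'
from h import *
np.set_printoptions(precision=4,suppress=True)
arm.move_to([.5833,.252,.25],R(13)); arm.grip(.075)
print(arm.current_t(),arm.current_ee_pos(),arm.current_width(),arm.current_joint_positions())
c=arm.get_calibration("wrist"); save("wrist","w1.png")
print(proj("wrist",[.5833,.252,.131],c))
save("top","t1.png")
E
```

```text
2.4 [0.5832 0.2521 0.25  ] 0.07540904312103765 [ 17.998   27.4304  72.6959  -0.0012  79.8734 -59.0159]
[259.32   187.0274]
```

View pics/w1.png

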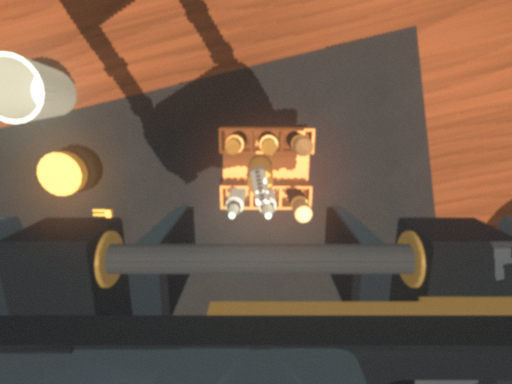

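The wrist view shows the trimmer head at about (260,187), which matches the prediction (259,187). The rows are parallel to the jaws, so I'll descend and grip.

Run:
```python
from h import *
np.set_printoptions(precision=4,suppress=True)
arm.move_l([.5833,.252,.069],R(13),feed=.08)
print(arm.current_t(),arm.current_ee_pos(),arm.current_force())
save("scene","s2.png")
arm.grip(.01)
print(arm.current_width(),arm.current_force())
im=save("scene","s3.png")
cv2.imwrite("pics/s3c.png",cv2.resize(im[200:380,150:350],None,fx=3,fy=3))
```

```text
4.9083 [0.5835 0.252  0.0693] [-0.5319  0.4302 -1.0379]
0.02687007864374189 [-0.4438  0.2049 -0.0181]
```

View pics/s3c.png

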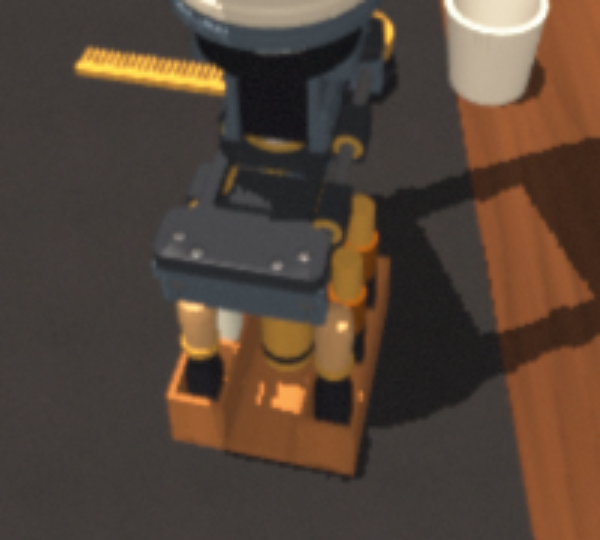

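The jaws closed to 27 mm on the body, and the neighbours are still standing. Lifting straight up now.

Run:
```python
from h import *
np.set_printoptions(precision=4,suppress=True)
arm.move_l([.5833,.252,.24],R(13),feed=.1)
print(arm.current_t(),arm.current_width(),arm.current_force())
im=save("scene","s4.png")
for p in ([.5157,-.2338,.24],):
    print(arm.solve_ik(p,R(6.8)))
arm.move_l([.5157,-.2338,.24],R(6.8),feed=.15)
print(arm.current_t(),arm.current_ee_pos(),arm.current_width())
save("scene","s5.png"); save("top","t5.png")
```

```text
7.6583 0.026857628793138758 [-0.6906  0.6263 -1.1032]
[ -30.4299   22.099    83.495    -0.       74.406  -113.6299]
11.125 [ 0.5158 -0.2335  0.24  ] 0.026881910418031466
```

View pics/s5.png

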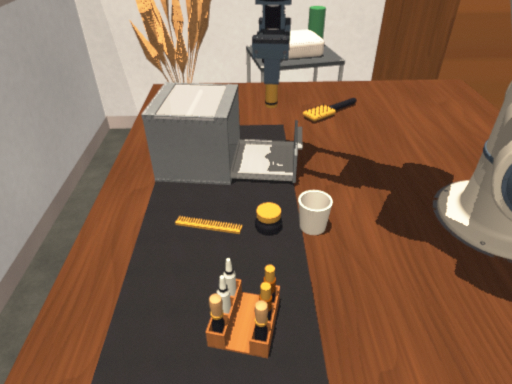

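View pics/t5.png

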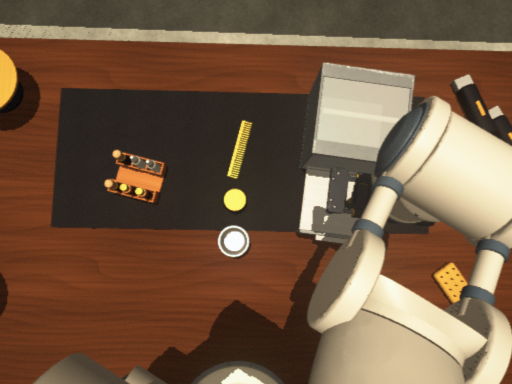

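The six neighbours are upright, the trimmer hangs straight, and nothing else has moved. I'll lower it onto the tray, watching the force.

```bash
python3 - <<'E'
from h import *
np.set_printoptions(precision=4,suppress=True)
arm.move_l([.5157,-.2338,.088],R(6.8),feed=.1); arm.sleep(.3)
f0=arm.current_force(); print(f0,arm.current_t())
for z in np.arange(.086,.0775,-.001):
    arm.move_l([.5157,-.2338,z],R(6.8),feed=.03); arm.sleep(.1)
    f=arm.current_force(); print(round(z,4),f-f0)
    if f[2]-f0[2]>2: break
save("scene","s6.png"); save("wrist","w6.png"); print(arm.current_t())
E
python3 -c "
import cv2
im=cv2.imread('pics/s6.png');cv2.imwrite('pics/s6c.png',cv2.resize(im[60:200,140:320],None,fx=4,fy=4,interpolation=cv2.INTER_CUBIC))"
```

```text
[-0.7055  0.3301 -1.1131] 13.1917
0.086 [ 0.7099 -0.947  -0.5792]
0.085 [ 0.8437 -0.5117 -0.9251]
0.084 [ 0.0323 -0.878  -0.4499]
0.083 [ 0.6024  0.0501 -0.1073]
0.082 [ 0.7462 -0.4369  0.244 ]
0.081 [ 1.0407 -0.4978 -0.0831]
0.08 [ 0.0267  2.3584 13.4143]
15.7417
```

View pics/s6c.png

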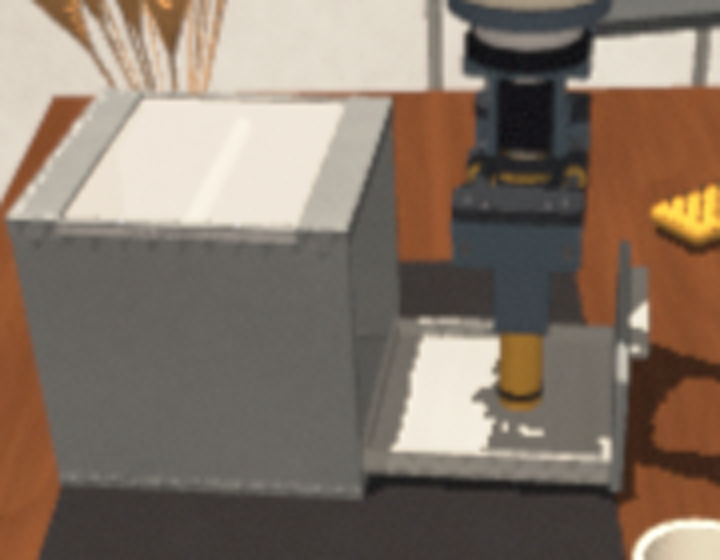

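The trimmer is touching the tray floor, 13 N at z=0.080. I'll ease off 0.5 mm, release and retreat.

Run:
```python
from h import *
np.set_printoptions(precision=4,suppress=True)
arm.move_l([.5157,-.2338,.0807],R(6.8),feed=.03); arm.sleep(.1); print(arm.current_force())
arm.grip(.07); arm.sleep(.3)
arm.move_l([.5157,-.2338,.25],R(6.8),feed=.1)
u=np.array([np.cos(np.radians(6.8)),-np.sin(np.radians(6.8)),0])
p=np.array([.4343,-.224,0])-.05*u
print(u, [arm.solve_ik(p+[0,0,z],R(6.8,25)) for z in (.25,.085)], arm.solve_ik(p+.23*u+[0,0,.085],R(6.8,25)))
im=save("scene","s7.png");print(arm.current_t())
cv2.imwrite('pics/s7c.png',cv2.resize(im[60:200,140:320],None,fx=4,fy=4,interpolation=cv2.INTER_CUBIC))
save("wrist","w7.png")
```

```text
[-0.0168  0.7085  6.2016]
[ 0.993  -0.1184  0.    ] [array([ -51.3421,    1.8439,  115.9359,   24.1398,   46.4564, -148.8883]), array([-51.3421,  23.975 , 130.1253,  67.1508,  18.7646, 162.2594])] [ -32.6943   32.7848  101.7732   25.9631   24.9342 -137.5718]
19.075
```

View pics/s7c.png

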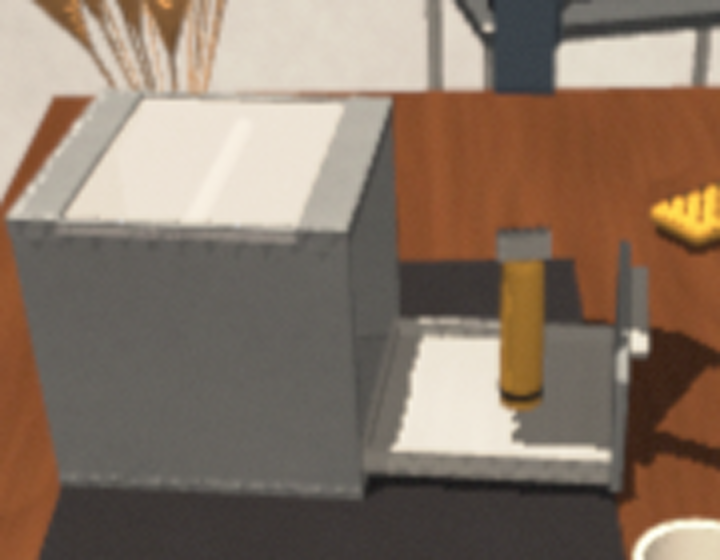

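View pics/w7.png

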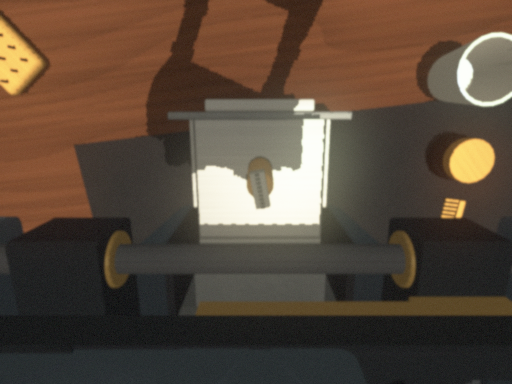

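The trimmer stands upright near the middle of the tray. A 25° push tilt is close to the wrist limits, so I'll check smaller tilts along the push path.

Run:
```python
from h import *
np.set_printoptions(precision=1,suppress=True)
u=np.array([np.cos(np.radians(6.8)),-np.sin(np.radians(6.8)),0])
for t in (12,15,18):
  for d,z in ((-.04,.25),(-.04,.087),(-.016,.087),(.07,.087),(.15,.087)):
    print(t,d,z,arm.solve_ik(np.array([.4343,-.224,z])+d*u,R(6.8,t)))
```

```text
12 -0.04 0.25 [ -42.1    6.6  105.6    8.1   58.2 -129. ]
12 -0.04 0.087 [ -42.1   23.   118.5   14.2   29.4 -137.1]
12 -0.016 0.087 [ -40.1   24.1  115.7   12.9   30.8 -133.9]
12 0.07 0.087 [ -34.5   28.4  105.     9.4   36.3 -124.7]
12 0.15 0.087 [ -30.6   32.8   94.4    7.2   42.  -118.7]
15 -0.04 0.25 [ -43.7    5.5  107.8   10.9   55.2 -132.3]
15 -0.04 0.087 [ -43.7   22.7  120.9   20.9   25.8 -145. ]
15 -0.016 0.087 [ -41.6   23.8  118.1   19.    27.  -140.9]
15 0.07 0.087 [ -35.5   27.9  107.5   13.5   32.1 -129.4]
15 0.15 0.087 [ -31.4   32.1   97.1   10.2   37.5 -122. ]
18 -0.04 0.25 [ -45.5    4.5  109.9   14.1   52.2 -136.1]
18 -0.04 0.087 [ -45.5   22.7  123.3   30.2   22.6 -155.6]
18 -0.016 0.087 [ -43.2   23.7  120.5   27.3   23.6 -150.3]
18 0.07 0.087 [ -36.6   27.6  110.    19.1   28.  -135.5]
18 0.15 0.087 [ -32.2   31.6   99.7   14.    33.1 -126.2]
```

Run:
```python
from h import *
np.set_printoptions(precision=3,suppress=True)
u=np.array([np.cos(np.radians(6.8)),-np.sin(np.radians(6.8)),0]); r=R(6.8,15)
P=lambda d,z=.087: np.array([.4343,-.224,z])+d*u
arm.move_to(P(-.045,.25),r); arm.grip(0.0)
arm.move_l(P(-.045),r,feed=.12); arm.sleep(.2); f0=arm.current_force(); print(arm.current_t(),f0)
for d in (-.02,-.013,-.005):
    arm.move_l(P(d),r,feed=.03); print(d,(arm.current_force()-f0)@u)
arm.sleep(.2)
arm.move_l(P(.06),r,feed=.04); print((arm.current_force()-f0)@u, arm.current_t())
im=save("scene","s8.png")
cv2.imwrite('pics/s8c.png',cv2.resize(im[60:200,140:320],None,fx=4,fy=4,interpolation=cv2.INTER_CUBIC))
```

```text
22.525 [-0.257  0.387  0.668]
-0.02 -0.21711665412646272
-0.013 0.9158312416989095
-0.005 -0.9922891393718619
-0.8927561101867493 26.2833
```

View pics/s8c.png

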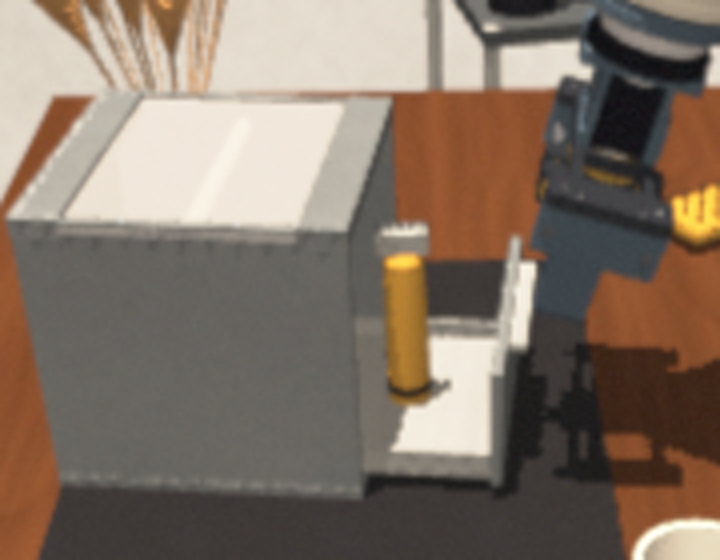

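The tray is moving and the trimmer is still upright. Continuing to the stop.

Run:
```python
from h import *
np.set_printoptions(precision=3,suppress=True)
u=np.array([np.cos(np.radians(6.8)),-np.sin(np.radians(6.8)),0]); r=R(6.8,15)
P=lambda d,z=.087: np.array([.4343,-.224,z])+d*u
arm.move_l(P(.135),r,feed=.04); arm.sleep(.2); f0=arm.current_force(); print(f0@u)
for d in np.arange(.138,.158,.002):
    arm.move_l(P(d),r,feed=.02); arm.sleep(.1)
    f=(arm.current_force()-f0)@u; print(round(d,4),f)
    if f<-12: break
print(arm.current_t())
im=save("scene","s9.png"); save("top","t9.png")
cv2.imwrite('pics/s9c.png',cv2.resize(im[60:200,140:320],None,fx=4,fy=4,interpolation=cv2.INTER_CUBIC))
```

```text
-1.4298308070144534
0.138 1.1401757643471988
0.14 1.5946825108819804
0.142 1.1255425120153468
0.144 0.906074978005197
0.146 1.3041103809623575
0.148 0.36576067656695443
0.15 -3.212966612988701
0.152 -15.975851347718104
31.4083
```

View pics/s9c.png

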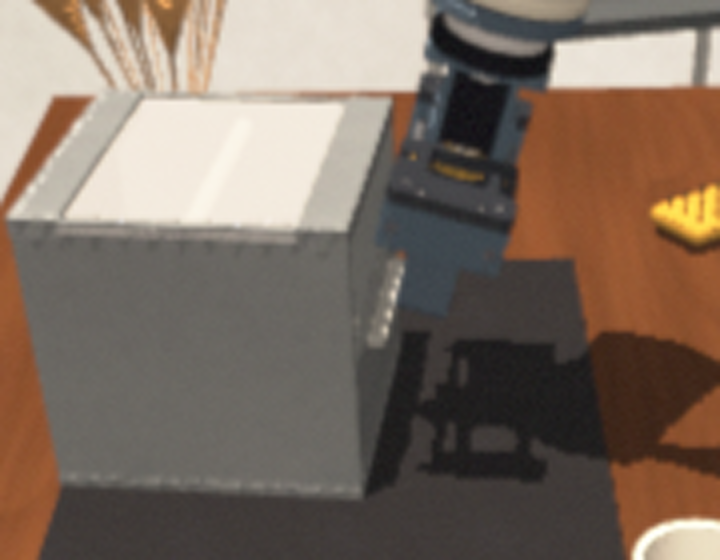

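View pics/t9.png

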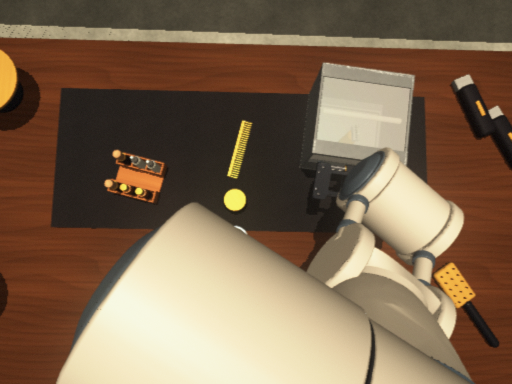

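Force rises at d=0.150, where the stop was predicted (0.149). I'll back off, rise clear and check.

Run:
```python
from h import *
np.set_printoptions(precision=4,suppress=True)
u=np.array([np.cos(np.radians(6.8)),-np.sin(np.radians(6.8)),0]); r=R(6.8,15)
P=lambda d,z=.087: np.array([.4343,-.224,z])+d*u
arm.move_l(P(.06),r,feed=.08); arm.move_l(P(.02,.25),r,feed=.15)
arm.move_to([.40,.10,.30],R(6.8))
im=save("scene","s10.png"); t=save("top","t10.png")
a=cv2.resize(im[60:200,140:320],None,fx=4,fy=4,interpolation=cv2.INTER_CUBIC); cv2.imwrite('pics/s10c.png',a)
cv2.imwrite('pics/t10c.png',cv2.resize(t[50:200,290:430],None,fx=4,fy=4,interpolation=cv2.INTER_CUBIC))
print(arm.current_t(),arm.current_force())
```

```text
35.4333 [-0.9513  0.3059 -0.6026]
```

View pics/s10.png

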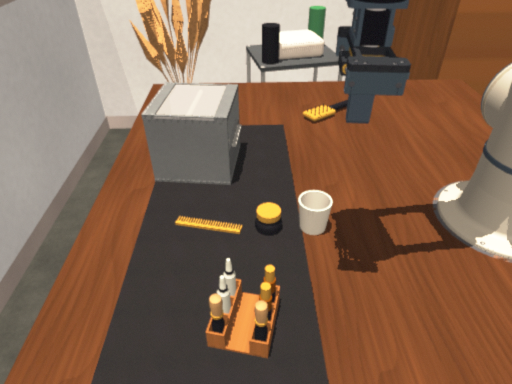

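View pics/t10c.png

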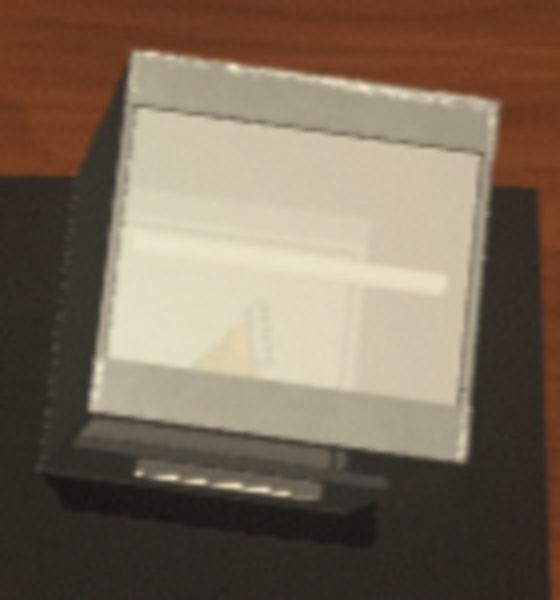

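View pics/s10c.png

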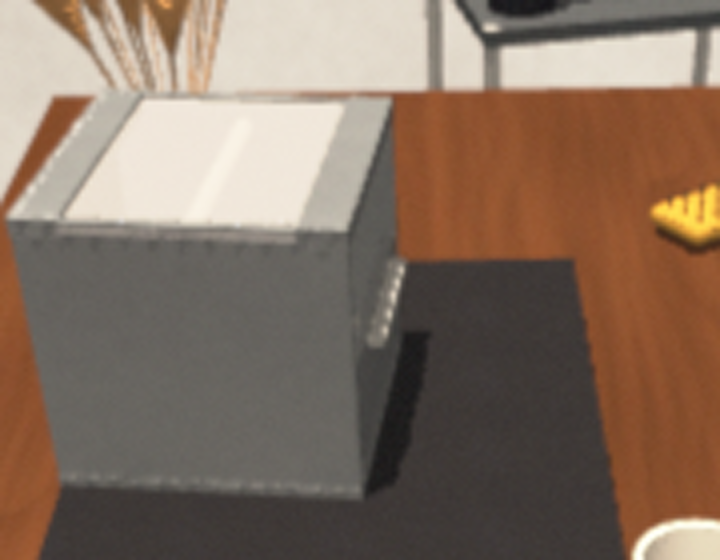

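Run:
```python
from h import *
np.set_printoptions(precision=4,suppress=True)
u=np.array([np.cos(np.radians(6.8)),-np.sin(np.radians(6.8)),0])
q=proj("top",np.array([.5157,-.2338,.143])+.1647*u); print("head pred crop",(q-[290,50]+.5)*4-.5)
C=lambda a,b,z:bp("top",uncrop(a,b,290,50,4),z)
l=(C(135,474,.095)+C(322,498,.095))/2; print("lip x in box frame",(l-[.6098,-.2448,0])@u)
print("head",C(261,334,.143)-np.array([.5157,-.2338,0])-.1647*u)
```

```text
head pred crop [267.4742 331.8749]
lip x in box frame -0.010254166634376387
head [-0.0013  0.0036  0.143 ]
```

```bash
python3 -c "
from rig import arm
arm.sign_off()"
```

```text
the job is handed in; nothing more can be done
```

The trimmer is standing in the steriliser with the tray pushed fully home, and I handed the job in at about 35 s of the 54 s allowed. The hand-in gives no verdict, so this rests on my own checks.

**What I did:** I gripped the trimmer along the channel, one finger in front and one behind, and lifted it straight out. I stood it near the middle of the pulled-out tray, let go and rose clear. I then pushed the lip with closed fingers tilted 15° until the force rose at the expected stop.

**Last checks:**
- **Tray:** the lip measures 10 mm in front of the box face; fully home should read 12 mm, so the two agree within measuring error.
- **Trimmer:** seen through the clear top, its head is within 4 mm of where an upright trimmer should be. That would be at most about 0.03 rad of tilt, though its base was not visible behind the closed tray.
- **Organiser and counter:** all six neighbours stand in their cells. The jar, mug and comb look unmoved in the pictures; I did not measure them.
- **Robot:** the arm is clear of everything.

No check failed. Setting the trimmer down pressed it onto the tray with about 13 N for a moment before I eased off and let go.

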